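Set up the globe photo stand and hold the lamp up

ROBOT

A 7-joint arm with a two-finger parallel gripper is mounted at the origin on the work surface. World frame = base frame: x ahead of the robot, y to its left, z up, the work surface at z = 0. Lengths are in m, angles in rad, forces in N, time in s.
With the tool pointing down it reaches from about 0.425 to 1.025 m from the base axis. Payload 3.6 kg.
Tool frame: the origin (TCP) lies midway between the tips of the shut fingers; the grasp point (between the pads) lies 19 mm behind it (grip_depth is the distance from the TCP to the grasp point, in m); z points along the fingers, y is the line along which they close (so a half turn about z gives the same grasp; the last joint's range is limited). The gripper opens to 85 mm and grips with 20 to 120 N. Pads are 22 mm wide; open, the fingers measure 114 mm over their backs; the gripper's body (76 mm by 85 mm) begins 54 mm behind the grasp point. The pads swing forward as they close: fully open they stand 13 mm farther back than shut.
Start: joints at [1.036, 0.591, 0.048, 1.609, -0.033, 0.943, -0.034], TCP at [0.31, -0.655, 0.206] pointing down, gripper open.
Joint ranges: [-2.69, 2.69], [-0.47, 2.24], [-1.27, 1.36], [0.19, 2.51], [-1.53, 4.68], [0.08, 2.07], [-3.09, 3.09]. Speed limits (rad/s): [2.57, 2.57, 3.14, 3.14, 3.14, 3.14, 3.14].

INTERFACE

Orientations are given as a unit quaternion [w, x, y, z].
In Python, from plant import get_state, snapshot, sign_off, grip_depth gives the robot as it stands.
- The arm moves only by the tool jog_arm, never from a script. Its argument "rows" is one flat list of numbers, 7 for each row, row after row: the turn, a rotation vector about the tool's x, y, z in degrees, then the shift along the tool's x, y, z in mm, then the finger opening in mm, from 0 to 85.4. A call has 1 to 8 rows; each row shifts and turns the commanded pose from where the row before left it, along the tool's axes as they then stand; what a row does not reach is not made up. A row lasts 1/12 s, in which the tool goes at most 41.7 mm and 7.16 degrees, less where a joint would pass 70% of its speed; a pose out of reach is approached as far as the arm can. A call is refused whole if a number of a shift passes 41.7 or a number of a turn 7.16, either way. A call with a gripper value outside its range is refused whole. The fingers move at their own pace and stop on an object; "newtons" is the grip in N (left out, the last holds). Time passes only in rows, so rows that do not move let the fingers close. It gives the time, the measured TCP pose, the force, the opening and the grip force at its end, in the units of the state.
- get_state(): the state, without advancing time (a new reading comes with each control period).
- snapshot(name): name is "scene" or "top"; returns a dict with "img" (480x640x3 uint8, red, green, blue), "fx", "fy", "cx", "cy" (pixels), "k1" (the pictures are not rectified: a ray, as slopes to the right and down, at radius r is drawn at 1 + k1 r^2 times it, then the intrinsics apply), "eye" and "rotation" of the camera in the world. Camera axes: x right, y up, looking along -z (the intrinsics and any distortion apply to the point x, -y, -z); pixel columns grow to the right and rows downward; lengths in m; the calibration is good to about 2 mm. A picture is of the moment at which its call begins. There is no depth.
- sign_off(): hands the job in; it is judged then, once.
The state is a dict: "t": time; "joint_pos": joint angles; "qd": joint speeds; "tau": joint torques, N m; "tcp_pos": TCP position; "eef_rot": TCP orientation; "contact_force": force on the tool from outside, world axes, zero at the start; "torque": the same for the moment, N m; "width": opening from 0.0 (shut) to 1.0 (fully open); "grasp_force": force on a finger pad.
Only numpy, scipy, OpenCV 4.12 (cv2) and the standard library are available. Lean on these libraries where they do the work, as an engineer would, in place of code of your own. Each camera call takes 0.05 s, during which the arm holds its last target. There are 200 camera calls.

TASK

Get the little photo stand ready: take the white backdrop panel out of its wooden holder and slide it upright, fully home, into the slot of the stand, and let go of it. Then squeeze the release plate on the head of the lamp mast, draw the lamp straight up past its first stop to its second, topmost stop, and finish while still holding it up there with the release squeezed in, because it springs back down when let go. Leave the owl, the windmill, the doves and the snow globe where they are.

Things in the scene. Friction and masses are not known exactly. Their poses are not given: they have to be found in the camera images.
- stand: The photo stand, fixed to the bench: a dark wooden foot plate 120 (x) x 250 (y) x 12 mm. Origin: centre of its underside. Along its own y it carries the aluminium panel slot (centred at y = -60 mm) and the steel lamp mast (axis at x = 0, y = +75 mm). The mast is upright: a sleeve 26 mm across and up to 115 mm high, in it two nested steel tubes, on the inner one the lamp head, whose top is 180 mm above the bench when down (carry the panel over or round it).
- slot (a point): Centre of the floor of the panel slot (12 mm above the bench), axes as the stand's. The slot is 12 mm wide along x, 85 mm long along y and 30 mm deep (its two long walls are 8 mm thick); above the walls slanted lips 6 mm high splay outwards and guide the panel in along x only: the mouth between the lips is about 25 mm wide, and their top is 48 mm above the bench.
- panel_center (a point): Centre of the loose white acrylic panel, 10 mm thick (x) x 80 mm wide (y) x 95 mm tall (z), about 90 g; it can go in either way round. It starts standing upright in the holder, its foot 10 mm above the bench. Home in the stand's slot, this point lies 47.5 mm above point slot.
- panel: The same panel; origin at the centre of its underside, z up along its height.
- rack: The pale wooden holder in which the panel starts, fixed: 80 x 130 mm foot, slot 14 mm wide (x) and 86 mm long (y), floor 10 mm and rim 30 mm above the bench. Origin: centre of its underside.
- lamp_grip (a point): Point to grip on the lamp head, on the mast's axis, axes as the stand's; 148 mm above the bench with the mast down. The head is a black block 26 mm wide (y), 50 mm tall (28 mm below to 22 mm above here) with a small white dome on top that ends 32 mm above here. Its flat back (-x side) is 18 mm from here. Fingers closed along x, on back and release plate, grip it: 42 mm wide before, 36 mm squeezed.
- plate_face (a point): Centre of the outer face of the grey release plate on the head's +x side: 22 mm wide (y) x 26 mm tall. 24 mm from lamp_grip along x, at the same height; 18 mm when squeezed in.
- hook_top (a point): Top of the fixed aluminium hook beside the mast, 116 mm above the bench, 32 mm below lamp_grip's lowest height; 16 mm wide (y), reaching from 25 to 41 mm off the mast's axis on the +x side. Keep fingers above it.
- release (a joint): Travel of the release plate in m: 0 out (locked), 0.006 fully squeezed in; spring of about 1.5 N rising to 6 N. Its tooth sits under the hook and blocks the mast until it is squeezed in by at least 0.004; then the mast is free to rise.
- mast_upper (a joint): How far the inner tube with the lamp head is drawn out of the middle tube in m: 0 down, 0.055 at its end (the first stop). It takes about 2 to 4 N to pull, is drawn first, and springs back.
- mast_lower (a joint): How far the middle tube is drawn out of the sleeve in m: 0 down, 0.045 at its end (the second stop, lamp 100 mm above its start in all). It comes after the first stop and takes about 5 to 8 N, and springs back.
- owl: Brown ceramic owl, 68 mm across, 100 mm tall, loose; bystander. Origin under its centre.
- windmill: Painted tin windmill, 68 mm across, 125 mm tall with its sails, loose; bystander. Origin under its centre.
- doves: Pair of white porcelain doves on one round plinth 84 mm across, 45 mm tall, loose; bystander. Origin under its centre.
- globe: Glass dome with brass bayonet collar on a black bakelite base, 84 mm across, 102 mm tall, loose; bystander. Origin under its centre.

How it is judged:
On the way, in this order (a step that is already met when the one before it is completed fails the run):
1. the panel stands fully home in the stand's slot and is let go (z of panel_center in the frame of slot below 0.0505 m and horizontal distance between panel_center and slot below 0.006 m and angle between the x axis of panel_center and the x axis of slot, either way round below 0.1 rad and angle between panel_center's own z axis and vertical below 0.12 rad and contact force between the fingers and panel below 0.2 N), for 0.2 s.
2. the lamp is drawn up past the first stop with the release squeezed (value of joint mast_upper above 0.049 m and value of joint mast_lower above 0.005 m and value of joint release above 0.004 m), for 0.05 s.
At the end, for the whole second after the job is handed in: The panel is home in the slot (within 3 mm of its floor, upright, not touched by the fingers), and the fingers hold the lamp head with the release in by more than 4 mm and both tubes out to within 6 mm of their ends (second stop), through the last second (all of step 1 and value of joint mast_upper above 0.049 m and value of joint mast_lower above 0.039 m and value of joint release above 0.004 m and contact force between the fingers and stand above 3 N); the arm keeps its last pose, push and grip.
It fails at once if owl: shoved or knocked over (distance of owl from where it was at the start of the episode above 0.02 m or angle between owl's own z axis and vertical above 0.3 rad).
It fails at once if windmill: shoved or knocked over (distance of windmill from where it was at the start of the episode above 0.02 m or angle between windmill's own z axis and vertical above 0.3 rad).
It fails at once if doves: shoved or knocked over (distance of doves from where it was at the start of the episode above 0.02 m or angle between doves's own z axis and vertical above 0.3 rad).
It fails at once if globe: shoved or knocked over (distance of globe from where it was at the start of the episode above 0.02 m or angle between globe's own z axis and vertical above 0.3 rad).
It also fails if it takes over 58 s, if anything falls off the work surface, if the arm or the gripper's body presses on something with over 40 N, if the wrist force passes 120 N, or if a joint passes its speed limit or range.

## Working session

There is one attempt and no reset: what is moved stays moved. The work goes in short steps, Python scripts to look and compute and a tool call to move; the robot and the scene stay as the last step left them, time stands still between calls to the robot, and variables do not carry over. Pictures are saved under pics/ and viewed, at most 10 in all, crops included, and the job is handed in when it is done.

Besides the shell and the picture viewer there is one more tool, called after "Emit:" by a JSON object that holds its "op" and its "data". jog_arm: Moves the arm, as the interface text tells. Its arguments: {"type":"object","properties":{"rows":{"type":"array","items":{"type":"number"}},"newtons":{"type":"number"}},"required":["rows"]}

```bash
ls; mkdir -p pics; python3 - <<'E'
from plant import *
import cv2,numpy as np
s=get_state();print(s['tcp_pos'],s['eef_rot'],s['width'],grip_depth)
for n in('scene','top'):
    d=snapshot(n);cv2.imwrite(f'pics/{n}0.png',d['img'][:,:,::-1]);print({k:v for k,v in d.items() if k!='img'})
E
```

```text
pics
[ 0.30957759 -0.65460357  0.20453706] [-1.08058758e-03  9.75698148e-01  2.19116084e-01 -3.13943243e-04] 1.0016680105969964 0.0187
{'fx': 476.62122868848076, 'fy': 476.62122868848076, 'cx': 317.6246650638418, 'cy': 240.06068461165742, 'k1': -0.011871977211109098, 'eye': array([ 1.04398155, -0.74083135,  0.67342458]), 'rotation': array([0.8444878 , 0.46615334, 0.12063927, 0.23449433])}
{'fx': 566.1097664065294, 'fy': 566.1097664065294, 'cx': 333.42515278438435, 'cy': 242.15396779867967, 'k1': 0.014389631664986184, 'eye': array([ 0.48610302, -0.01861826,  1.14960071]), 'rotation': array([-0.69605305, -0.04824701,  0.04496203,  0.7149551 ])}
```

View pics/scene0.png

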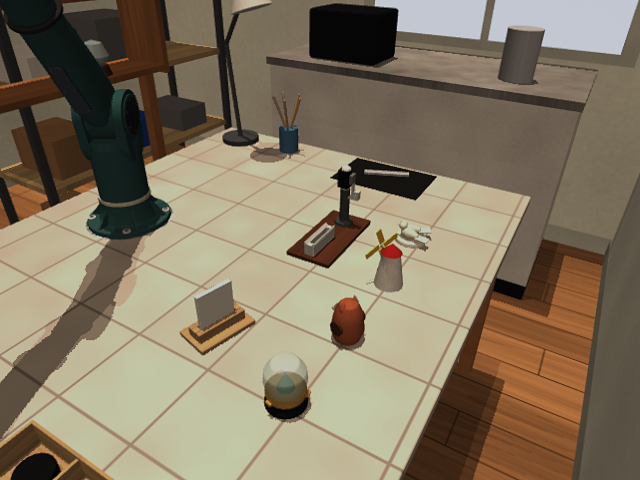

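View pics/top0.png

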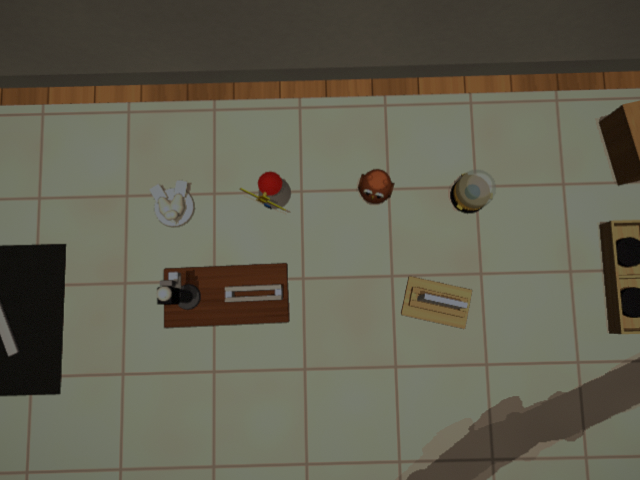

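The scene view shows the stand (330,235), rack with panel (217,315), and bystanders. In the top view, the stand plate spans (164–289, 263–327), with the lamp head at (165,295) and slot at (253,293). The rack is tilted at (437,302), with the panel at (445,300).

```bash
cat > h.py <<'E'
import numpy as np,cv2
from scipy.spatial.transform import Rotation as R
from plant import *
def cam(d):
    q=d['rotation'];M=R.from_quat([q[1],q[2],q[3],q[0]]).as_matrix()
    return M,np.array(d['eye']),np.array([[d['fx'],0,d['cx']],[0,d['fy'],d['cy']],[0,0,1]]),np.array([d['k1'],0,0,0.])
F=np.diag([1,-1,-1.])
def ray(d,uv):
    M,e,K,k=cam(d);p=cv2.undistortPoints(np.array(uv,float).reshape(-1,1,2),K,k).reshape(-1,2)
    return e,(M@F@np.c_[p,np.ones(len(p))].T).T
def onz(d,uv,z):
    e,r=ray(d,uv);return e+r*((z-e[2])/r[:,2])[:,None]
def proj(d,P):
    M,e,K,k=cam(d);rv=cv2.Rodrigues((M@F).T)[0]
    return cv2.projectPoints(np.array(P,float).reshape(-1,1,3),rv,-(M@F).T@e,K,k)[0].reshape(-1,2)
def frame(x,y,yaw,P):
    c,s=np.cos(yaw),np.sin(yaw);P=np.array(P,float).reshape(-1,3)
    return np.c_[x+c*P[:,0]-s*P[:,1],y+s*P[:,0]+c*P[:,1],P[:,2]]
def rect(d,m,z):
    c=max(cv2.findContours(m.astype(np.uint8),0,1)[0],key=cv2.contourArea).reshape(-1,2)
    w=onz(d,c,z)[:,:2]
    (x,y),sz,a=cv2.minAreaRect((w*1000).astype(np.float32))
    return x/1000,y/1000,sz,a
E
python3 - <<'E'
from h import *
d=snapshot('top');im=d['img'];cv2.imwrite('pics/t.png',im[:,:,::-1])
hsv=cv2.cvtColor(im,cv2.COLOR_RGB2HSV)
for p in[(220,315),(285,270),(410,300),(465,310),(440,298),(240,288),(300,300),(435,320)]:print(p,im[p[1],p[0]],hsv[p[1],p[0]])
H,S,V=[hsv[:,:,i].astype(int) for i in range(3)]
def roi(x0,x1,y0,y1):
    m=np.zeros(H.shape,bool);m[y0:y1,x0:x1]=1;return m
m1=roi(140,310,240,345)&(S>120)&(V<140)
m2=roi(385,490,265,340)&(S>75)
print('stand',rect(d,m1,.012));print('rack',rect(d,m2,.010),rect(d,m2,0.0))
a=cv2.resize(im[250:340,150:300],None,fx=5,fy=5,interpolation=2);b=cv2.resize(im[270:335,395:480],None,fx=5,fy=5,interpolation=2)
mm=cv2.resize((m1|m2).astype(np.uint8)*255,None,fx=1,fy=1)
o=np.zeros((600,800,3),np.uint8);a=a[:, :750];o[:250,:750]=a[:250];
o=np.vstack([cv2.resize(a,(800,480))]);cv2.imwrite('pics/ca.png',o[:,:,::-1])
o=cv2.resize(b,(780,596));cv2.imwrite('pics/cb.png',o[:,:,::-1])
E
```

```text
(220, 315) [67 37 18] [ 12 186  67]
(285, 270) [68 36 16] [ 12 195  68]
(410, 300) [75 58 37] [ 17 129  75]
(465, 310) [114  98  62] [ 21 116 114]
(440, 298) [120 124 130] [108  20 130]
(240, 288) [122 116 104] [ 20  38 122]
(300, 300) [121 125 107] [ 37  37 125]
(435, 320) [119 100  62] [ 20 122 119]
stand (0.5366700439453125, 0.20330010986328126, (117.6128921508789, 247.21603393554688), 0.9714048504829407)
rack (0.5120909423828125, -0.21739895629882813, (130.52943420410156, 81.26860046386719), 75.88421630859375) (0.5123190307617187, -0.21914328002929687, (131.67483520507812, 81.98173522949219), 75.88423156738281)
```

View pics/cb.png

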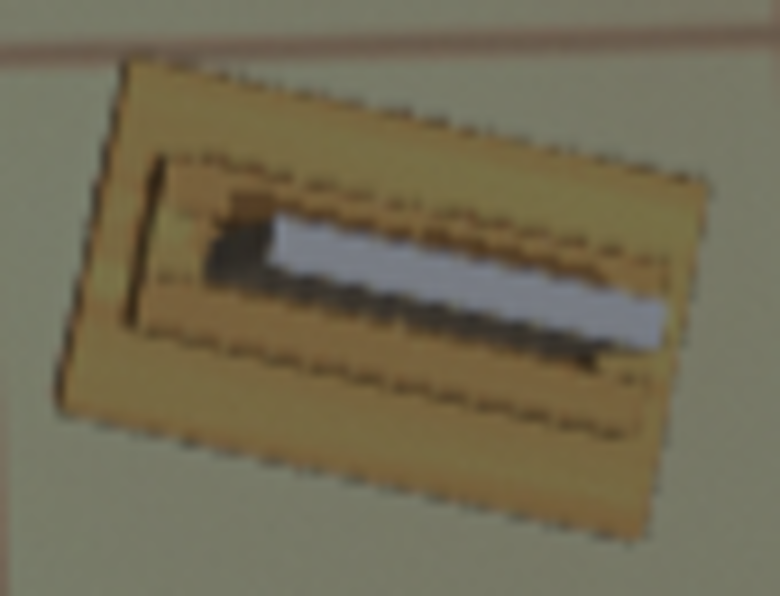

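View pics/ca.png

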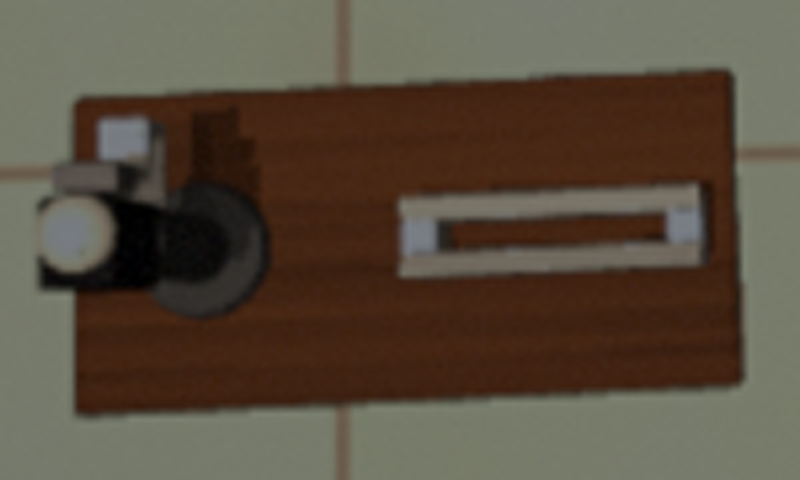

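The rack crop shows the panel top as a bright strip from (275,235) to (665,325). The stand crop shows the slot walls at (398–710, 183–277), dome at (75,232), plate at (85,178) and hook at (123,137). I'll refine those numbers and check them in the scene view.

```bash
python3 - <<'E'
from h import *
d=snapshot('top');s=snapshot('scene');im=d['img'].astype(int)
def roi(x0,x1,y0,y1):
    m=np.zeros(im.shape[:2],bool);m[y0:y1,x0:x1]=1;return m
V=im.max(2);B=im[:,:,2]-im[:,:,0]
mp=roi(415,475,285,312)&(B>-5)&(V>85)
print('panel top',rect(d,mp,.105))
ms=roi(218,290,278,308)&(V>85)
ms=cv2.morphologyEx(ms.astype(np.uint8),3,np.ones((9,9)))
print('slot',rect(d,ms,.048),ms.sum())
# dome centre
up=lambda x,y:(150+x/5.333-.4,250+y/5.333-.4)
print('dome@.176',onz(d,[up(75,232)],.176),'hook',onz(d,[up(123,137)],.116),'basecirc',onz(d,[up(200,250)],.03))
# stand edges by line fits on mask
hsv=cv2.cvtColor(d['img'],cv2.COLOR_RGB2HSV).astype(int)
m1=roi(140,310,240,345)&(hsv[:,:,1]>120)&(hsv[:,:,2]<140)
m2=roi(385,490,265,340)&(hsv[:,:,1]>75)
c=max(cv2.findContours(m2.astype(np.uint8),0,1)[0],key=cv2.contourArea)
w=(onz(d,c.reshape(-1,2),.01)[:,:2]*1000).astype(np.float32)
print('rack poly',cv2.approxPolyDP(w.reshape(-1,1,2),8,True).reshape(-1,2).round(1).tolist())
c=max(cv2.findContours(m1.astype(np.uint8),0,1)[0],key=cv2.contourArea)
w=(onz(d,c.reshape(-1,2),.012)[:,:2]*1000).astype(np.float32)
print('stand poly',cv2.approxPolyDP(w.reshape(-1,1,2),8,True).reshape(-1,2).round(1).tolist())
# check overlay in both views
X,Y,A=.5367,.2033,np.radians(.97)
o=s['img'][:,:,::-1].copy();t=d['img'][:,:,::-1].copy()
L=[frame(X,Y,A,[[a,b,.012] for a,b in((-.06,-.125),(.06,-.125),(.06,.125),(-.06,.125))]),
   frame(X,Y,A,[[0,.075,.0],[0,.075,.18]]),frame(X,Y,A,[[-.0125,-.1025,.048],[.0125,-.1025,.048],[.0125,-.0175,.048],[-.0125,-.0175,.048]]),
   frame(X,Y,A,[[.024,.064,.135],[.024,.086,.135],[.024,.086,.161],[.024,.064,.161]])]
for a in(rect(d,mp,.105),):
    L.append(frame(a[0],a[1],np.radians(-13),[[-.005,-.04,.105],[.005,-.04,.105],[.005,.04,.105],[.005,.04,.03],[.005,-.04,.03],[.005,-.04,.105],[-.005,-.04,.105],[-.005,.04,.105],[.005,.04,.105]]))
bot=[cv2.resize(o[160:270,270:390],(480,440),interpolation=2),cv2.resize(o[260:360,160:270],(440,400),interpolation=2)]
S=4
def draw(im_,cam_,x0,y0,w,h,S):
    z=cv2.resize(im_[y0:y0+h,x0:x0+w],None,fx=S,fy=S,interpolation=2)
    for P in L: cv2.polylines(z,[np.round((proj(cam_,P)-[x0,y0]+.5)*S-.5).astype(np.int32).reshape(-1,1,2)],len(P)!=2,(0,255,0),1)
    return z
a=draw(o,s,280,155,98,110,4);b=draw(o,s,170,265,98,75,4)
out=np.zeros((560,800,3),np.uint8);out[:440,:392]=a;out[:300,400:792]=b
e=draw(t,d,400,270,80,64,4);out[304:560,400:720]=e
cv2.imwrite('pics/chk.png',out)
E
```

```text
panel top (0.5115481567382812, -0.21767750549316406, (78.41399383544922, 10.353184700012207), 75.95330047607422)
slot (0.5372371215820313, 0.13555929565429686, (124.42179107666016, 56.12342834472656), 89.09197235107422) 989
dome@.176 [[0.53513034 0.27762463 0.176     ]] hook [[0.57019352 0.27988126 0.116     ]] basecirc [[0.53458395 0.2757934  0.03      ]]
rack poly [[566.5999755859375, -165.60000610351562], [489.20001220703125, -146.1999969482422], [458.3999938964844, -270.0], [535.2999877929688, -286.3999938964844]]
stand poly [[595.2999877929688, 81.5], [591.7999877929688, 325.5], [571.7000122070312, 327.20001220703125], [587.5999755859375, 319.3999938964844], [584.9000244140625, 295.20001220703125], [560.7000122070312, 293.0], [557.9000244140625, 264.8999938964844], [527.5999755859375, 254.6999969482422], [510.20001220703125, 270.5], [510.70001220703125, 290.5], [537.0, 304.79998779296875], [548.7999877929688, 298.8999938964844], [553.0999755859375, 311.0], [523.0, 304.6000061035156], [519.7000122070312, 326.5], [478.1000061035156, 325.8999938964844], [481.29998779296875, 81.19999694824219]]
```

View pics/chk.png

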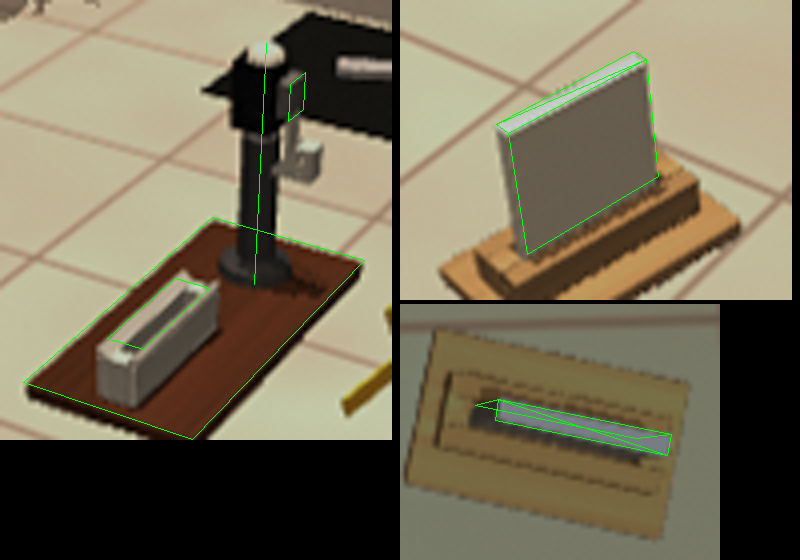

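Emit:
{"op": "jog_arm", "data": {"rows": [0, 0, -6.4, 0, 0, 0, 85, 0, 0, -6.4, 0, 0, 0, 85, 0, 0, -6.4, 0, 0, 0, 85, 0, 0, -6.4, 0, 0, 0, 85, 0, 0, -6.4, 0, 0, 0, 85, 0, 0, -6.4, 0, 0, 0, 85, 0, 0, -6.4, 0, 0, 0, 85, 0, 0, -6.4, 0, 0, 0, 85], "newtons": 40}}

```text
t: 0.92
tcp_pos: [0.3098, -0.6553, 0.2055]
eef_rot: [-0.0, 0.784, 0.621, -0.0]
contact_force: [-0.1, 0.1, -0.3]
width: 0.994
grasp_force: 0.0
```

```bash
cat >> h.py <<'E'
def delta(x,y,z,ang):
    "tool-frame move to TCP x,y,z, pointing down with tool y at world angle ang (deg, mod 180)"
    s=get_state();q=s['eef_rot'];T=R.from_quat([q[1],q[2],q[3],q[0]])
    a=np.radians(ang);yv=np.array([np.cos(a),np.sin(a),0])
    if yv@T.as_matrix()[:,1]<0:yv=-yv
    zv=np.array([0,0,-1.]);G=R.from_matrix(np.c_[np.cross(yv,zv),yv,zv])
    print('t %.2f'%s['t'],'tcp',np.round(s['tcp_pos'],4),'F',np.round(s['contact_force'],1),'w %.3f g %.1f'%(s['width'],s['grasp_force']))
    print('rot',(T.inv()*G).as_rotvec(degrees=True).round(2),'shift',(T.inv().apply(np.array([x,y,z])-s['tcp_pos'])*1000).round(1))
E
python3 - <<'E'
from h import *
delta(.5115,-.2177,.200,-13.6)
d=snapshot('top');up=lambda x,y:(150+x/5.333-.4,250+y/5.333-.4)
print(onz(d,[up(440,236),up(667,226),up(398,238),up(705,223)],.044))
E
```

```text
t 0.92 tcp [ 0.3098 -0.6553  0.2055] F [-0.1  0.1 -0.3] w 0.994 g 0.0
rot [-0.02 -0.01  0.42] shift [472.1  96.6   5.6]
[[0.53668836 0.18453118 0.044     ]
 [0.53808994 0.10159201 0.044     ]
 [0.5363763  0.19986818 0.044     ]
 [0.53880907 0.08769517 0.044     ]]
```

Emit:
{"op": "jog_arm", "data": {"rows": [0, 0, 0.4, 20, 4, 0, 85, 0, 0, 0, 36, 7.4, 0, 85, 0, 0, 0, 36, 7.4, 0, 85, 0, 0, 0, 36, 7.4, 0, 85, 0, 0, 0, 36, 7.4, 0, 85, 0, 0, 0, 36, 7.4, 0, 85, 0, 0, 0, 36, 7.4, 0, 85, 0, 0, 0, 36, 7.4, 0, 85]}}

```text
t: 1.63
tcp_pos: [0.4297, -0.4031, 0.2058]
eef_rot: [0.0, 0.788, 0.615, 0.0]
contact_force: [0.7, 0.8, 1.0]
width: 0.992
grasp_force: 0.0
```

Emit:
{"op": "jog_arm", "data": {"rows": [0, 0, 0, 36, 7.4, 0, 85, 0, 0, 0, 36, 7.4, 0, 85, 0, 0, 0, 36, 7.4, 0, 85, 0, 0, 0, 36, 7.4, 0, 85, 0, 0, 0, 36, 7.4, 0, 85, 0, 0, 0, 16, 3, 0, 85, 0, 0, 0, 4, 1, 0, 85, 0, 0, 0, 0, 0, 0, 85]}}

```text
t: 2.3
tcp_pos: [0.5178, -0.219, 0.2058]
eef_rot: [0.0, 0.787, 0.617, 0.0]
contact_force: [0.6, -0.3, -0.6]
width: 0.993
grasp_force: 0.0
```

```bash
python3 - <<'E'
from h import *
delta(.5115,-.2177,.066,-13.6)
E
```

```text
t 2.30 tcp [ 0.5178 -0.219   0.2058] F [ 0.6 -0.3 -0.6] w 0.993 g 0.0
rot [ 0.02 -0.01 -0.18] shift [ -0.3  -6.4 139.8]
```

Emit:
{"op": "jog_arm", "data": {"rows": [0, 0, 0, 0, -6.4, 0, 85, 0, 0, 0, 0, 0, 25, 85, 0, 0, 0, 0, 0, 30, 85, 0, 0, 0, 0, 0, 30, 85, 0, 0, 0, 0, 0, 30, 85, 0, 0, 0, 0, 0, 20, 85, 0, 0, 0, 0, 0, 5, 85, 0, 0, 0, 0, 0, 0, 85]}}

```text
t: 2.97
tcp_pos: [0.5083, -0.2206, 0.0643]
eef_rot: [-0.001, 0.789, 0.615, -0.002]
contact_force: [-0.7, -0.5, 0.6]
width: 0.999
grasp_force: 0.0
```

```bash
python3 - <<'E'
from h import *
delta(.5115,-.2177,.066,-13.6)
E
```

```text
t 2.97 tcp [ 0.5083 -0.2206  0.0643] F [-0.7 -0.5  0.6] w 0.999 g 0.0
rot [-0.24  0.05 -0.5 ] shift [ 3.6  2.4 -1.8]
```

Emit:
{"op": "jog_arm", "data": {"rows": [0, 0, 0, 0, 0, 0, 85, 0, 0, 0, 0, 0, 0, 85]}}

```text
t: 3.13
tcp_pos: [0.5117, -0.2201, 0.0671]
eef_rot: [0.001, 0.788, 0.616, 0.001]
contact_force: [-0.2, 0.3, 1.0]
width: 0.996
grasp_force: 0.0
```

```bash
python3 - <<'E'
from h import *
delta(.5115,-.2177,.066,-13.6)
E
```

```text
t 3.13 tcp [ 0.5117 -0.2201  0.0671] F [-0.2  0.3  1. ] w 0.996 g 0.0
rot [ 0.15  0.04 -0.38] shift [ 2.3 -0.8  1.1]
```

Emit:
{"op": "jog_arm", "data": {"rows": [0, 0, -0.3, 2.3, -0.8, 1, 85, 0, 0, 0, 0, 0, 0, 40, 0, 0, 0, 0, 0, 0, 20, 0, 0, 0, 0, 0, 0, 5, 0, 0, 0, 0, 0, 0, 5, 0, 0, 0, 0, 0, 0, 5, 0, 0, 0, 0, 0, 0, 5, 0, 0, 0, 0, 0, 0, 5], "newtons": 30}}

```text
t: 3.8
tcp_pos: [0.5109, -0.2164, 0.0648]
eef_rot: [0.0, 0.786, 0.619, 0.0]
contact_force: [0.6, -0.6, 1.6]
width: 0.104
grasp_force: 31.8
```

Emit:
{"op": "jog_arm", "data": {"rows": [0, 0, 0, 0, 0, 0, 5, 0, 0, 0, 0, 0, 0, 5, 0, 0, 0, 0, 0, 0, 5, 0, 0, 0, 0, 0, 0, 5]}}

```text
t: 4.13
tcp_pos: [0.511, -0.2165, 0.0648]
eef_rot: [0.0, 0.786, 0.619, 0.0]
contact_force: [1.1, -0.2, 0.9]
width: 0.107
grasp_force: 31.7
```

```bash
python3 - <<'E'
from h import *
delta(.5115,-.2177,.066,-13.6)
E
```

```text
t 4.13 tcp [ 0.511  -0.2165  0.0648] F [ 1.1 -0.2  0.9] w 0.107 g 31.7
rot [0.03 0.   0.02] shift [-1.1  0.8 -1.2]
```

Emit:
{"op": "jog_arm", "data": {"rows": [0, 0, 0, 0, 0, -6, 5, 0, 0, 0, 0, 0, -12, 5, 0, 0, 0, 0, 0, -18, 5, 0, 0, 0, 0, 0, -22, 5, 0, 0, -4.8, 0, 0, -22, 5, 0, 0, -4.8, 0, 0, -12, 5, 0, 0, -4.8, 0, 0, -4, 5, 0, 0, 0, 0, 0, 0, 5]}}

```text
t: 4.8
tcp_pos: [0.5114, -0.2168, 0.163]
eef_rot: [0.002, 0.702, 0.712, 0.001]
contact_force: [-0.5, 0.6, -0.7]
width: 0.108
grasp_force: 31.4
```

```bash
python3 - <<'E'
from h import *
delta(.5375,.1433,.160,0.8)
E
```

```text
t 4.80 tcp [ 0.5114 -0.2168  0.163 ] F [-0.5  0.6 -0.7] w 0.108 g 31.4
rot [0.17 0.07 0.08] shift [359.7  31.6   2.6]
```

Emit:
{"op": "jog_arm", "data": {"rows": [0, 0, 0, 10, 1, 0, 5, 0, 0, 0, 20, 2, 0, 5, 0, 0, 0, 30, 2, 0, 5, 0, 0, 0, 30, 2, 0, 5, 0, 0, 0, 30, 3, 0, 5, 0, 0, 0, 30, 3, 0, 5, 0, 0, 0, 30, 3, 0, 5, 0, 0, 0, 30, 3, 0, 5]}}

```text
t: 5.47
tcp_pos: [0.5254, -0.0039, 0.1601]
eef_rot: [-0.001, 0.703, 0.712, -0.001]
contact_force: [0.7, -0.1, -0.5]
width: 0.107
grasp_force: 31.4
```

Emit:
{"op": "jog_arm", "data": {"rows": [0, 0, 0, 30, 3, 0, 5, 0, 0, 0, 30, 2, 0, 5, 0, 0, 0, 30, 2, 0, 5, 0, 0, 0, 30, 2, 0, 5, 0, 0, 0, 20, 2, 0, 5, 0, 0, 0, 10, 1, 0, 5, 0, 0, 0, 0, 0, 0, 5, 0, 0, 0, 0, 0, 0, 5]}}

```text
t: 6.13
tcp_pos: [0.5357, 0.1435, 0.1602]
eef_rot: [-0.0, 0.702, 0.712, -0.001]
contact_force: [-0.5, -0.4, -0.6]
width: 0.106
grasp_force: 31.4
```

```bash
python3 - <<'E'
from h import *
delta(.5375,.1433,.160,0.8)
s=snapshot('scene');d=snapshot('top')
a=cv2.resize(s['img'][160:280,270:390],(480,480),interpolation=2);b=cv2.resize(d['img'][250:340,210:290],(320,360),interpolation=2)
o=np.zeros((480,800,3),np.uint8);o[:,:480]=a;o[:360,480:]=b;cv2.imwrite('pics/over.png',o[:,:,::-1])
E
```

```text
t 6.13 tcp [0.5357 0.1435 0.1602] F [-0.5 -0.4 -0.6] w 0.106 g 31.4
rot [-0.09  0.08  0.02] shift [-0.2  1.8  0.2]
```

View pics/over.png

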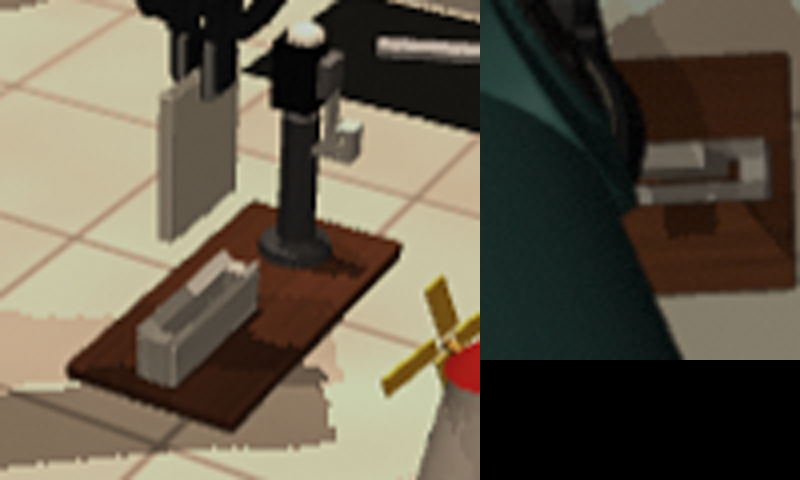

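The panel hangs above the slot. In the scene crop, its lower +x edge runs from about (172,241) to (236,190), and I'll use that to check its y position in the hand.

```bash
python3 - <<'E'
from h import *
s=get_state();z=s['tcp_pos'][2]-.0548
sc=snapshot('scene');g=sc['img'].astype(int)
u=lambda x,y:(270+(x+.5)/4-.5,160+(y+.5)/4-.5)
print(z,onz(sc,[u(171,241),u(237,190)],z))
# predicted pixels for y-offset 0 (crop px), bottom corners
P=frame(.5357,.1435,np.radians(.8),[[.005,-.04,z],[.005,.04,z],[-.005,-.04,z],[-.005,-.04,z+.095],[.005,-.04,z+.095],[.005,.04,z+.05]])
print(((proj(sc,P)-[270,160])*4+1.5).round(0).tolist())
# slot: outer walls: bottom of the -y/+x vertical corner etc.
Q=frame(.5375,.1433,np.radians(.8),[[.014,-.0425,.012],[.014,.0425,.012],[.014,-.0425,.042],[.014,.0425,.042]])
print(((proj(sc,Q)-[270,160])*4+1.5).round(0).tolist())
np.save('sc.npy',sc['img'])
m=g[155:235,290:345].max(2)
print(m[50:66,12:46:1])
E
```

```text
0.10543706174640212 [[0.54047758 0.10361245 0.10543706]
 [0.5425557  0.17986625 0.10543706]]
[[172.0, 241.0], [237.0, 187.0], [158.0, 237.0], [158.0, 93.0], [174.0, 97.0], [239.0, 115.0]]
[[184.0, 379.0], [249.0, 316.0], [184.0, 338.0], [250.0, 276.0]]
[[201 201 202 195 180 177 196 150 120 119 128  99  95  97  96  96  97  97
   96  96  96  97  97  96  96  93 116 201 203 202 201 202 201 201]
 [201 202 191 179 180 197 207 150 119 119 127  99  96  97  96  97  97  97
   96  96  96  97  96  96  96  93 115 200 204 202 202 202 201 201]
 [198 186 176 185 200 203 206 152 120 118 128  98  96  97  97  96  96  97
   97  96  97  96  96  95  94  91 116 200 203 201 201 201 201 202]
 [180 174 189 201 202 202 206 151 119 119 127  99  96  97  96  96  97  97
   96  96  96  96  95  94 101 115 163 202 202 202 203 204 204 202]
 [178 194 201 201 202 202 206 151 119 119 127  98  97  96  97  96  97  97
   96  96  96  95  92 109 160 175 203 204 203 204 207 181 183 205]
 [200 202 201 201 201 202 206 149 119 118 127  99  97  97  96  97  96  97
   96  97  96  91 117 167 204 205 204 204 206 193 170 114 118 168]
 
[... 709 characters left out ...]
 202 202 201 201 202 206 146 117 118 119  99  95  95  92 116 174 204
  204 202 203 204 208 180 103  78  81  83  82  81  84  86  85  85]
 [201 202 202 202 201 203 206 146 118 118 119  97  95  92 117 174 203 203
  203 203 206 192 171 103  78  81  83  82  83  84  87  85  85  83]
 [201 201 202 202 201 202 206 147 116 118 118  95  92 102 173 203 203 202
  203 206 181 139  82  77  82  84  82  82  85  87  86  85  85  75]
 [201 201 202 202 201 202 205 155 117 114 114 104 114 162 203 203 203 202
  206 183 114  79  80  83  84  84  83  84  86  86  85  85  79  64]
 [202 201 201 201 201 202 204 186 135 148 138 162 174 203 203 202 203 206
  184 116  83  81  83  84  85  86  88  87  87  84  85  86  61  52]]
```

Emit:
{"op": "jog_arm", "data": {"rows": [0, 0, 0, 0.3, 1.8, 10, 5, 0, 0, 0, 0, 0, 15, 5, 0, 0, 0, 0, 0, 15, 5, 0, 0, 0, 0, 0, 10, 5, 0, 0, 0, 0, 0, 4, 5, 0, 0, 0, 0, 0, 0, 5, 0, 0, 0, 0, 0, 0, 5]}}

```text
t: 6.87
tcp_pos: [0.5385, 0.1441, 0.1066]
eef_rot: [-0.0, 0.702, 0.712, -0.0]
contact_force: [0.2, -0.1, -0.6]
width: 0.109
grasp_force: 31.4
```

```bash
python3 - <<'E'
from h import *
delta(.5375,.1436,.067,0.8)
E
```

```text
t 6.87 tcp [0.5385 0.1441 0.1066] F [ 0.2 -0.1 -0.6] w 0.109 g 31.4
rot [-0.01  0.   -0.02] shift [-0.5 -1.  39.6]
```

Emit:
{"op": "jog_arm", "data": {"rows": [0, 0, 0, -0.3, -0.8, 4, 5, 0, 0, 0, 0, 0, 5, 5, 0, 0, 0, 0, 0, 5, 5, 0, 0, 0, 0, 0, 4, 5, 0, 0, 0, 0, 0, 0, 5]}}

```text
t: 7.28
tcp_pos: [0.5374, 0.1442, 0.0888]
eef_rot: [0.0, 0.702, 0.712, 0.0]
contact_force: [0.2, -0.2, -0.2]
width: 0.107
grasp_force: 31.7
```

Emit:
{"op": "jog_arm", "data": {"rows": [0, 0, 0, 0, 0, 5, 5, 0, 0, 0, 0, 0, 5, 5, 0, 0, 0, 0, 0, 5, 5, 0, 0, 0, 0, 0, 4, 5, 0, 0, 0, 0, 0, 2, 5, 0, 0, 0, 0, 0, 0, 5, 0, 0, 0, 0, 0, 0, 5]}}

```text
t: 7.87
tcp_pos: [0.5375, 0.144, 0.0675]
eef_rot: [-0.0, 0.702, 0.712, -0.0]
contact_force: [-0.2, 0.3, -0.7]
width: 0.105
grasp_force: 31.7
```

Emit:
{"op": "jog_arm", "data": {"rows": [0, 0, 0, 0, 0, 1.5, 5, 0, 0, 0, 0, 0, 1, 5, 0, 0, 0, 0, 0, 0, 5, 0, 0, 0, 0, 0, 0, 5]}}

```text
t: 8.2
tcp_pos: [0.5382, 0.1442, 0.0666]
eef_rot: [0.001, 0.702, 0.712, 0.0]
contact_force: [-2.6, -0.3, 10.6]
width: 0.104
grasp_force: 33.1
```

Emit:
{"op": "jog_arm", "data": {"rows": [0, 0, 0, 0, 0, -1, 14, 0, 0, 0, 0, 0, 0, 30, 0, 0, 0, 0, 0, 0, 50, 0, 0, 0, 0, 0, 0, 70, 0, 0, 0, 0, 0, 0, 85, 0, 0, 0, 0, 0, 0, 85, 0, 0, 0, 0, 0, 0, 85, 0, 0, 0, 0, 0, 0, 85]}}

```text
t: 8.87
tcp_pos: [0.5375, 0.144, 0.0661]
eef_rot: [-0.0, 0.702, 0.712, -0.0]
contact_force: [-0.5, 0.6, -0.2]
width: 0.992
grasp_force: 0.0
```

Emit:
{"op": "jog_arm", "data": {"rows": [0, 0, 0, 0, 0, -10, 85, 0, 0, 0, 0, 0, -20, 85, 0, 0, 0, 0, 0, -35, 85, 0, 0, 0, 0, 0, -40, 85, 0, 0, 0, 0, 0, -35, 85, 0, 0, 0, 0, 0, -15, 85, 0, 0, 0, 0, 0, 0, 85, 0, 0, 0, 0, 0, 0, 85]}}

```text
t: 9.53
tcp_pos: [0.538, 0.1441, 0.2227]
eef_rot: [0.001, 0.702, 0.712, 0.001]
contact_force: [-0.6, 0.4, 0.4]
width: 0.993
grasp_force: 0.0
```

```bash
python3 - <<'E'
from h import *
X,Y=frame(.5367,.2033,np.radians(.85),[[0,.075,0]])[0][:2];print(X,Y)
delta(X,Y,.222,0.8)
s=snapshot('scene');d=snapshot('top')
a=cv2.resize(s['img'][130:270,270:410],(560,560),interpolation=2);o=np.zeros((560,800,3),np.uint8);o[:,:560]=a
o[:320,560:]=cv2.resize(d['img'][250:330,150:210],(240,320),interpolation=2);cv2.imwrite('pics/home.png',o[:,:,::-1])
P=frame(.5377,.1437,np.radians(.8),[[.005,-.04,.107],[.005,.04,.107],[-.005,-.04,.107],[-.005,.04,.107]])
print(((proj(s,P)-[270,130])*4+1.5).round(0).tolist())
E
```

```text
0.5355873934144396 0.27829174692314995
t 9.53 tcp [0.538  0.1441 0.2227] F [-0.6  0.4  0.4] w 0.993 g 0.0
rot [ 0.16 -0.03  0.01] shift [134.2  -0.5   0.8]
[[175.0, 360.0], [240.0, 305.0], [161.0, 355.0], [226.0, 301.0]]
```

View pics/home.png

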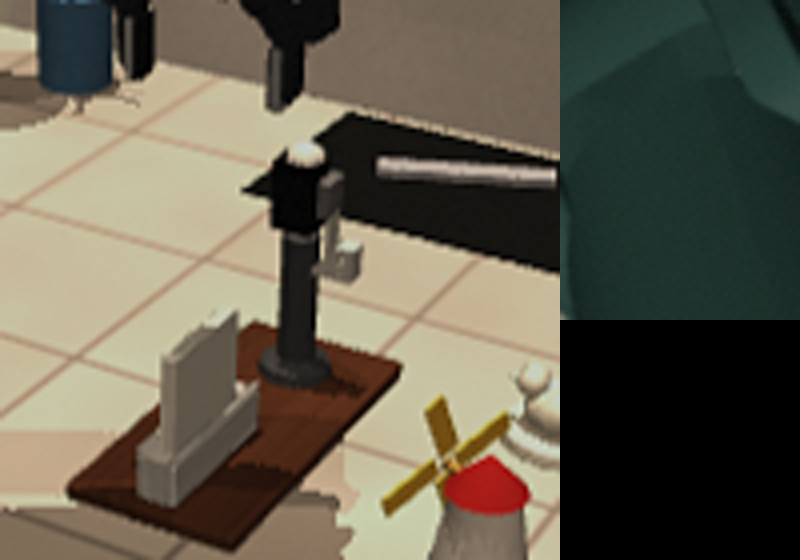

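The panel sits in the slot and is free, with its top at (163–238, 312–360). I'll check that top edge with an overlay before going on.

```bash
python3 - <<'E'
from h import *
s=snapshot('scene');x0,y0,S=300,195,12
z=cv2.resize(s['img'][y0:y0+48,x0:x0+45],None,fx=S,fy=S,interpolation=2)[:,:,::-1].copy()
for zz in(.107,.042):
    P=frame(.5377,.1437,np.radians(.8),[[.005,-.04,zz],[.005,.04,zz],[-.005,.04,zz],[-.005,-.04,zz]])
    cv2.polylines(z,[np.round((proj(s,P)-[x0,y0]+.5)*S).astype(np.int32).reshape(-1,1,2)],True,(0,255,0),1)
cv2.imwrite('pics/home2.png',z)
E
```

```text
(no output)
```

View pics/home2.png

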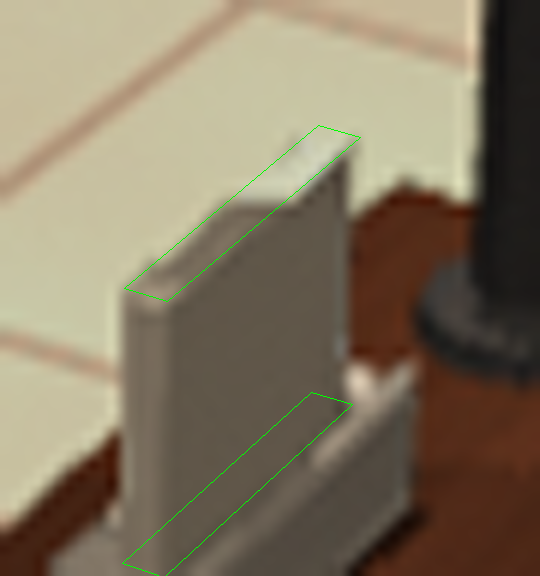

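The overlay matches the panel's top to within a pixel, so the panel is home. Next I'll move over the lamp head.

Emit:
{"op": "jog_arm", "data": {"rows": [0, 0, 0, 12, 0, 0, 85, 0, 0, 0, 25, 0, 0, 85, 0, 0, 0, 35, -0.5, 0, 85, 0, 0, 0, 35, 0, 0, 85, 0, 0, 0, 20, 0, 0, 85, 0, 0, 0, 7, 0, 0, 85, 0, 0, 0, 0, 0, 0, 85, 0, 0, 0, 0, 0, 0, 85]}}

```text
t: 10.35
tcp_pos: [0.5346, 0.2772, 0.2201]
eef_rot: [0.0, 0.702, 0.712, -0.001]
contact_force: [0.7, -0.9, 0.1]
width: 0.994
grasp_force: 0.0
```

```bash
python3 - <<'E'
from h import *
delta(.5356,.2783,.127,0.8)
E
```

```text
t 10.35 tcp [0.5346 0.2772 0.2201] F [ 0.7 -0.9  0.1] w 0.994 g 0.0
rot [-0.11  0.11  0.03] shift [ 1.3  1.2 93.1]
```

Emit:
{"op": "jog_arm", "data": {"rows": [0, 0, 0, 1, 0.7, 10, 85, 0, 0, 0, 0, 0, 20, 85, 0, 0, 0, 0, 0, 25, 85, 0, 0, 0, 0, 0, 20, 85, 0, 0, 0, 0, 0, 12, 85, 0, 0, 0, 0, 0, 5, 85, 0, 0, 0, 0, 0, 0, 85, 0, 0, 0, 0, 0, 0, 85]}}

```text
t: 11.02
tcp_pos: [0.5364, 0.2787, 0.1295]
eef_rot: [0.0, 0.702, 0.712, 0.0]
contact_force: [0.6, -0.1, 0.9]
width: 1.001
grasp_force: 0.0
```

```bash
python3 - <<'E'
from h import *
delta(.5356,.2783,.127,0.8)
E
```

```text
t 11.02 tcp [0.5364 0.2787 0.1295] F [ 0.6 -0.1  0.9] w 1.001 g 0.0
rot [ 0.03 -0.01 -0.04] shift [-0.4 -0.8  2.5]
```

Emit:
{"op": "jog_arm", "data": {"rows": [0, 0, 0, 0, -0.8, 1.5, 60, 0, 0, 0, 0, 0, 0, 50, 0, 0, 0, 0, 0, 0, 44, 0, 0, 0, 0, 0, 0, 38, 0, 0, 0, 0, 0, 0, 30, 0, 0, 0, 0, 0, 0, 30, 0, 0, 0, 0, 0, 0, 30, 0, 0, 0, 0, 0, 0, 30], "newtons": 50}}

```text
t: 11.68
tcp_pos: [0.5338, 0.2795, 0.1295]
eef_rot: [0.0, 0.702, 0.713, -0.0]
contact_force: [-5.7, -2.0, 11.5]
width: 0.386
grasp_force: 48.7
```

Emit:
{"op": "jog_arm", "data": {"rows": [0, 0, 0, 0, 0, 0, 30, 0, 0, 0, 0, 0, 0, 30]}}

```text
t: 11.85
tcp_pos: [0.5338, 0.2794, 0.1294]
eef_rot: [0.0, 0.702, 0.713, -0.0]
contact_force: [-6.0, -1.6, 9.8]
width: 0.386
grasp_force: 48.7
```

Emit:
{"op": "jog_arm", "data": {"rows": [0, 0, 0, 0, 0, -2, 30, 0, 0, 0, 0, 0, -3, 30, 0, 0, 0, 0, 0, -5, 30, 0, 0, 0, 0, 0, -5, 30, 0, 0, 0, 0, 0, 0, 30, 0, 0, 0, 0, 0, 0, 30]}}

```text
t: 12.35
tcp_pos: [0.5339, 0.2793, 0.1428]
eef_rot: [-0.001, 0.702, 0.712, -0.001]
contact_force: [-5.1, 1.0, -2.0]
width: 0.379
grasp_force: 50.5
```

```bash
python3 - <<'E'
from h import *
delta(.5356,.2783,.227,0.8)
s=snapshot('scene')
cv2.imwrite('pics/lift.png',cv2.resize(s['img'][120:240,290:390],(500,600),interpolation=2)[:,:,::-1])
E
```

```text
t 12.35 tcp [0.5339 0.2793 0.1428] F [-5.1  1.  -2. ] w 0.379 g 50.5
rot [-0.09  0.    0.05] shift [ -1.    1.6 -84.2]
```

View pics/lift.png

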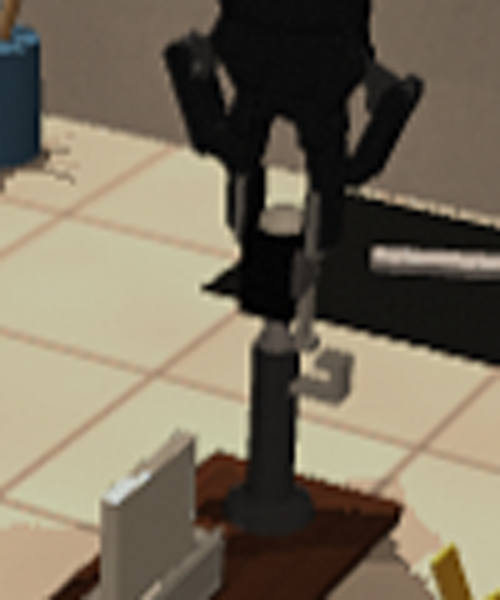

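The picture shows the head lifted clear of the hook with the release squeezed: head at (270,270), hook at (330,375). I'll keep lifting.

Emit:
{"op": "jog_arm", "data": {"rows": [0, 0, 0, 0, 0, -5, 30, 0, 0, 0, 0, 0, -8, 30, 0, 0, 0, 0, 0, -8, 30, 0, 0, 0, 0, 0, -8, 30, 0, 0, 0, 0, 0, -8, 30, 0, 0, 0, 0, 0, -5, 30, 0, 0, 0, 0, 0, 0, 30, 0, 0, 0, 0, 0, 0, 30], "newtons": 60}}

```text
t: 13.07
tcp_pos: [0.5342, 0.2792, 0.1852]
eef_rot: [-0.0, 0.702, 0.712, -0.0]
contact_force: [-4.7, 2.0, -4.9]
width: 0.372
grasp_force: 60.3
```

Emit:
{"op": "jog_arm", "data": {"rows": [0, 0, 0, 0, 0, -5, 30, 0, 0, 0, 0, 0, -8, 30, 0, 0, 0, 0, 0, -8, 30, 0, 0, 0, 0, 0, -6, 30, 0, 0, 0, 0, 0, -5, 30, 0, 0, 0, 0, 0, -4, 30, 0, 0, 0, 0, 0, 0, 30, 0, 0, 0, 0, 0, 0, 30]}}

```text
t: 13.73
tcp_pos: [0.5342, 0.2792, 0.2215]
eef_rot: [-0.0, 0.702, 0.712, -0.0]
contact_force: [-4.9, 2.6, -6.7]
width: 0.372
grasp_force: 60.2
```

Emit:
{"op": "jog_arm", "data": {"rows": [0, 0, 0, 0, 0, -3, 30, 0, 0, 0, 0, 0, -2, 30, 0, 0, 0, 0, 0, -2, 30, 0, 0, 0, 0, 0, 0, 30, 0, 0, 0, 0, 0, 0, 30]}}

```text
t: 14.15
tcp_pos: [0.5342, 0.2792, 0.2283]
eef_rot: [-0.0, 0.702, 0.712, -0.0]
contact_force: [-4.8, 1.3, -4.8]
width: 0.371
grasp_force: 60.4
```

Emit:
{"op": "jog_arm", "data": {"rows": [0, 0, 0, 0, 0, -1, 30, 0, 0, 0, 0, 0, -1, 30, 0, 0, 0, 0, 0, 0, 30, 0, 0, 0, 0, 0, 0, 30]}}

```text
t: 14.48
tcp_pos: [0.5342, 0.2791, 0.2302]
eef_rot: [-0.0, 0.702, 0.712, -0.0]
contact_force: [-5.2, 2.6, -6.6]
width: 0.368
grasp_force: 60.3
```

Emit:
{"op": "jog_arm", "data": {"rows": [0, 0, 0, 0, 0, -1, 30, 0, 0, 0, 0, 0, -1, 30, 0, 0, 0, 0, 0, 0, 30, 0, 0, 0, 0, 0, 0, 30]}}

```text
t: 14.82
tcp_pos: [0.5341, 0.279, 0.2305]
eef_rot: [-0.001, 0.702, 0.712, -0.001]
contact_force: [-3.7, 4.2, -15.9]
width: 0.363
grasp_force: 61.8
```

Emit:
{"op": "jog_arm", "data": {"rows": [0, 0, 0, 0, 0, -1, 30, 0, 0, 0, 0, 0, 0, 30, 0, 0, 0, 0, 0, 0, 30]}}

```text
t: 15.07
tcp_pos: [0.5341, 0.2789, 0.2307]
eef_rot: [-0.001, 0.702, 0.712, -0.001]
contact_force: [-2.3, 3.8, -19.4]
width: 0.366
grasp_force: 62.2
```

```bash
python3 - <<'E'
from h import *
s=snapshot('scene')
cv2.imwrite('pics/end.png',cv2.resize(s['img'][90:270,280:430],(500,600),interpolation=2)[:,:,::-1])
st=get_state();print(st['tcp_pos'],st['contact_force'],st['grasp_force'])
E
```

```text
[0.53408376 0.27896942 0.23066977] [ -1.54617593   6.15277948 -19.31831999] 62.17210650444031
```

View pics/end.png

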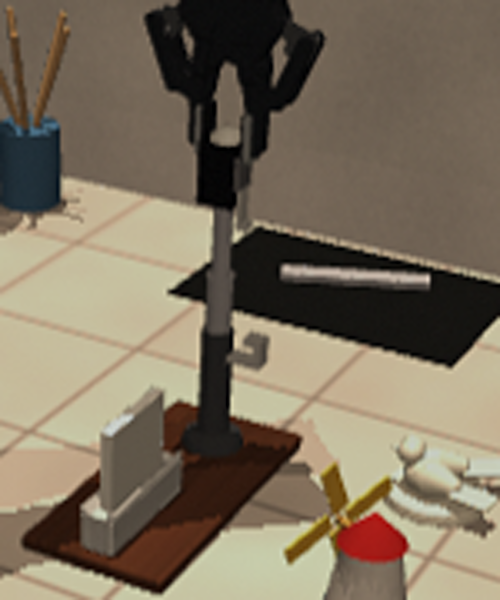

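Both tubes are fully out, at (222,240) and (218,305), with the head held at (218,175). The panel is home at (130,450), so I'm handing in.

```bash
python3 -c "
from plant import *
print(sign_off())"
```

```text
the job is handed in; nothing more can be done
None
```

I handed the job in at about 15 s: the panel is home and released in the stand's slot, and the gripper is holding the lamp at its second stop with the release squeezed; sign-off returned no verdict.

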